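# Hang the try-on headband and hold the freshener dial at its third click

### The job

Lift the headband with the pink ears off its display stand and drape it over the steel bar of the white air freshener unit so that it hangs there by itself, one leg on each side of the bar. Then turn the unit's spring-return dial clockwise past its first two clicks to the third one, the red three-dot mark and not on to the stop, and hold it: the program finishes while the fingers still hold the dial there, since it springs back when let go. Leave the blue-eared headband and the goods around alone.

Things in the scene. Friction and masses are not known exactly. Their poses are not given: they have to be found in the camera images.
- headband_pink: white rigid plastic headband with pink ears, an upright arch on a display stand: band 24 mm wide (its y), 6 mm thick; inner width 96 mm (its x); legs reach 93 mm below the origin. Origin: middle of the crown's inner (lower) face; z up. 90 to 145 g. Its place and the blue one's may be swapped.
- pink_ears (a point): middle of the root of the pink ears, the handle, 21 mm above the headband's origin, same axes. The solid root is 36 mm along x, 14 mm thick along y, and spans 15 mm above and below this point, right down to the crown; over it two stiff ears splay along x up to 51 mm above this point.
- stand_pink: fixed stand of the pink-eared headband; origin on the table. Its grey padded roll, 76 mm across and 50 mm long along y, top 123 mm above the table, carries the crown; base plate 110 x 70 x 12 mm. Lift the headband at least 110 mm straight up to clear the roll.
- headband_blue: the same headband with blue ears, on its own stand of the same kind, its ears reaching 195 mm above the table; leave alone.
- freshener: white countertop unit fixed to the table, 180 mm along x, 360 mm along y, base top 26 mm high: a hanging bar on its left part (+y), a control box with the dial on its right part (-y). Origin on the table below its middle; yaw varies.
- bar_mid (a point): middle of the axis of the horizontal steel bar, 155 mm above the table, with the unit's axes. The bar lies along y, 14 mm thick, 180 mm between two posts whose end balls stand 2.5 mm above it; 80 mm free either way. A hung headband's origin is about 7 mm above this point.
- dial_axis (a point): centre of the dial on the control box's top face (125 x 115 mm), 85 mm above the table; the unit's axes. Marks round it, angles anticlockwise from x: small dot +0.6 rad (rest), one white dot +0.2 (first click), two white dots -0.2 (second), three red dots -0.6 (third).
- dial_grip (a point): on the dial's axis, 24 mm above the control box: grip point of its bar handle, turning with it. Bar 54 mm long along x, 14 mm thick along y, from 9 to 35 mm above the box, on a 58 mm disc (top 9 mm above the box). The red-striped end (+x) is the pointer and faces away from the robot. Pinch across y from above.
- dial (a joint): dial angle in rad: 0 at rest, growing clockwise seen from above; clicks (detents) at 0.4, 0.8, 1.2; hard stop at 1.55. A spring, 0.07 N m at rest to 0.13 N m at the third click, always drives it back to 0, with about 0.04 N m of click on top; it never stays by itself.
- carrot_pack: clear film pack of orange sugar carrots, 148 x 91 x 41 mm; leave alone.
- pink_soap: pink soap carton, 62 x 86 x 85 mm; leave alone.
- hare: white chocolate hare with yellow bow, 123 mm tall; leave alone.

How it is judged:
By the outcome, as a careful person would: the job done as asked, in the order asked, and still so for the second after the job is handed in, while the arm keeps its last pose, push and grip.
It also fails if it takes over 48 s, if anything falls off the work surface, if the arm or the gripper's body presses on something with over 40 N, if the wrist force passes 120 N, or if a joint passes its speed limit or range.

### The arm

A 7-joint arm with a two-finger parallel gripper is mounted at the origin on a cart in front of the work surface, level with it; the furniture and walls round the work are solid. World frame = base frame: x ahead of the robot, y to its left, z up, the work surface at z = 0. Lengths are in m, angles in rad, forces in N, time in s.
With the tool pointing down it reaches from about 0.4 to 0.875 m from the base axis. Payload 19.3 kg.
Tool frame: the origin (TCP) lies at the very end of the fingers, on their centre line; the grasp point (between the pads) lies 19 mm behind it; z points along the fingers, y is the line along which they close (so a half turn about z gives the same grasp; the last joint's range is limited). The gripper opens to 85 mm and grips with 20 to 120 N. Pads are 22 mm wide; open, the fingers measure 114 mm over their backs; the gripper's body (76 mm by 85 mm) begins 54 mm behind the grasp point. The pads swing forward as they close: fully open they stand 13 mm farther back than shut.
Start: joints at [1.136, 0.521, -0.036, 1.599, 0.021, 1.021, -0.113], TCP at [0.223, -0.584, 0.194] pointing down, gripper open.
Joint ranges: [-2.91, 2.91], [-0.3, 2.13], [-1.5, 1.42], [0.17, 2.43], [-1.26, 4.41], [0.16, 1.93], [-2.52, 2.52]. Speed limits (rad/s): [1.89, 1.89, 2.39, 2.39, 3.01, 3.01, 3.01].

### API

Orientations are given as [roll, pitch, yaw] about the fixed x, y, z axes, in that order (R = Rz(yaw) Ry(pitch) Rx(roll)).
In Python, from workcell import bot gives the robot as it stands.
- The arm moves only by the shell command python3 -m crank 'ROWS' [FORCE]. ROWS is a JSON object of lists of equal length, an entry for each row: "travel": the shift along the world's x, y, z in cm, a list of three; "turn": the turn, a rotation vector about the world's x, y, z in degrees, a list of three; "gripper": the closure, from 0 (fully open) to 1 (shut). A call has exactly 5 rows; each row is the pose to reach, as a shift and turn from the pose commanded when the call began; what a row does not reach only later rows make up. A row lasts 1/10 s, in which the tool goes at most 50 mm and 8.59 degrees, less where a joint would pass 70% of its speed; a pose out of reach is approached as far as the arm can. A call with a gripper value outside its range is refused whole. The fingers move at their own pace and stop on an object; FORCE is the grip in N (left out, the last holds). Time passes only in rows, so rows that repeat a pose let the fingers close, or fill a call up. It gives the time, the measured TCP pose, the force, the opening and the grip force at its end, in the units of the state.
- bot.observe(): the state, without advancing time (a new reading comes with each control period).
- bot.grab_frame(name): name is "scene" or "side" or "wrist"; returns a dict with "pixels" (420x560x3 uint8, red, green, blue), "fx", "fy", "cx", "cy" (pixels), "extrinsics" (4x4, takes a point from world to camera coordinates). Camera axes: x right, y down, z forward; pixel columns grow to the right and rows downward; lengths in m; the calibration is good to about 2 mm. A picture is of the moment at which its call begins. There is no depth.
- bot.job_done(): hands the job in; it is judged then, once.
The state is a dict: "clock": time; "qpos": joint angles; "qd": joint speeds; "joint_efforts": joint torques, N m; "position": TCP position; "tool_rot": TCP orientation; "force": force on the tool from outside, world axes, zero at the start; "moment": the same for the moment, N m; "grip_width": finger opening in m; "finger_force": force on a finger pad.
Only numpy, scipy, OpenCV 4.12 (cv2) and the standard library are available. Lean on these libraries where they do the work, as an engineer would, in place of code of your own. Each camera call takes 0.05 s, during which the arm holds its last target. There are 200 camera calls.

## Working session

There is one attempt and no reset: what is moved stays moved. The work goes in short steps, Python scripts to look and compute and a shell command to move; the robot and the scene stay as the last step left them, time stands still between calls to the robot, and variables do not carry over. Pictures are saved under pics/ and viewed, at most 10 in all, crops included, and the job is handed in when it is done.

```bash
mkdir -p pics; ls
python3 - <<'E'
from workcell import bot
import cv2, numpy as np
s=bot.observe(); print(s)
a=bot.grab_frame("scene"); b=bot.grab_frame("side")
for n,f in(("scene",a),("side",b)):
    cv2.imwrite(f"pics/{n}0.png",f["pixels"][:,:,::-1]); np.savez(f"{n}0.npz",**f)
    print(n,f["fx"],f["cx"],f["cy"],np.round(np.linalg.inv(f["extrinsics"]),3).tolist())
E
```

```text
pics
{'clock': 0.0, 'qpos': array([ 1.13576835,  0.52201503, -0.03630488,  1.59998428,  0.02122063,
        1.02111047, -0.11279282]), 'qd': array([-3.52131180e-04, -2.69872956e-04,  6.93905019e-04,  1.71759707e-03,
        1.37383493e-06, -1.15076460e-03,  1.68602684e-05]), 'joint_efforts': array([ 1.11343181e-04, -9.27122784e+01,  1.98000491e+00, -3.69933164e+01,
        1.79764879e-02,  8.29708704e-03,  5.67030463e-05]), 'position': array([ 0.22280442, -0.58353926,  0.19343388]), 'tool_rot': array([-3.14046618e+00,  1.09508985e-04,  3.64816076e-01]), 'force': array([-0.98294301, -0.07046523, -0.66220973]), 'moment': array([0.02009963, 0.00135822, 0.01091394]), 'finger_force': 0.0, 'grip_width': 0.08547761171133637}
scene 501.23572877178316 286.3334128510558 209.67888404046926 [[-0.644, -0.326, 0.692, -0.313], [-0.765, 0.274, -0.583, 0.695], [0.001, -0.905, -0.426, 0.599], [0.0, 0.0, 0.0, 1.0]]
side 479.7498603863661 279.7340917618165 211.72126175906075 [[0.918, -0.165, 0.361, 0.028], [-0.397, -0.355, 0.846, -1.163], [-0.012, -0.92, -0.391, 0.666], [0.0, 0.0, 0.0, 1.0]]
```

View pics/scene0.png

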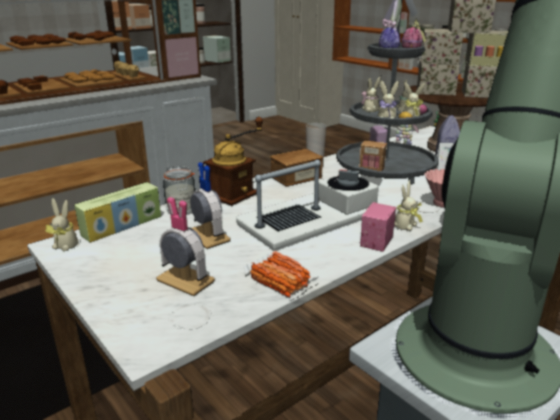

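View pics/side0.png

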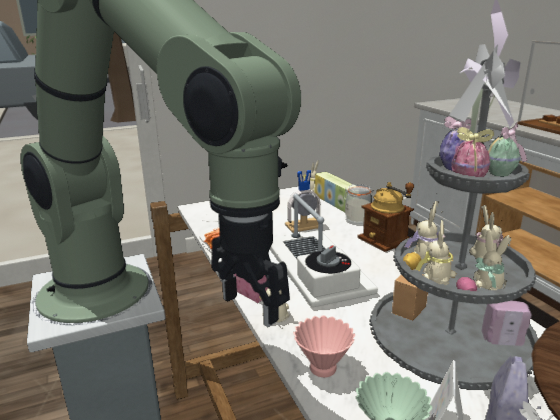

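Run:
```python
import cv2, numpy as np
a=np.load("scene0.npz")["pixels"][:,:,::-1]; b=np.load("side0.npz")["pixels"][:,:,::-1]
c=cv2.resize(a[150:300,140:390],None,fx=3.2,fy=3.2,interpolation=cv2.INTER_CUBIC)
d=cv2.resize(b[165:315,195:395],None,fx=4,fy=4,interpolation=cv2.INTER_CUBIC)
cv2.imwrite("pics/c0.png",c);cv2.imwrite("pics/d0.png",d)
```

```text
(no output)
```

View pics/c0.png

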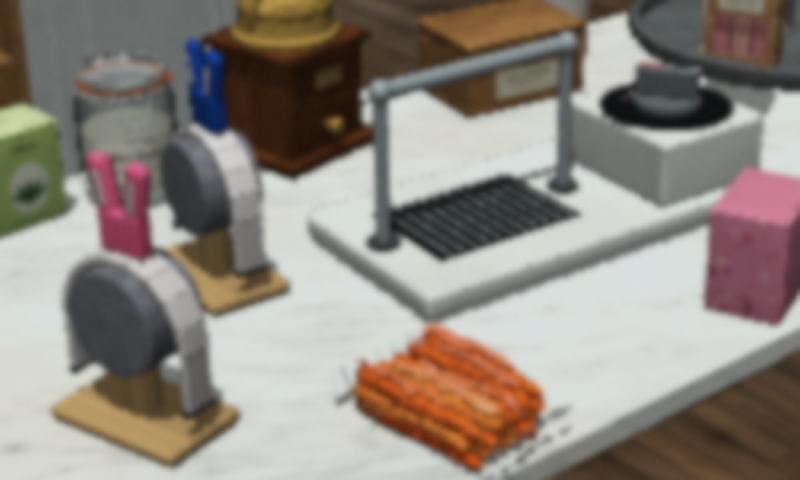

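View pics/d0.png

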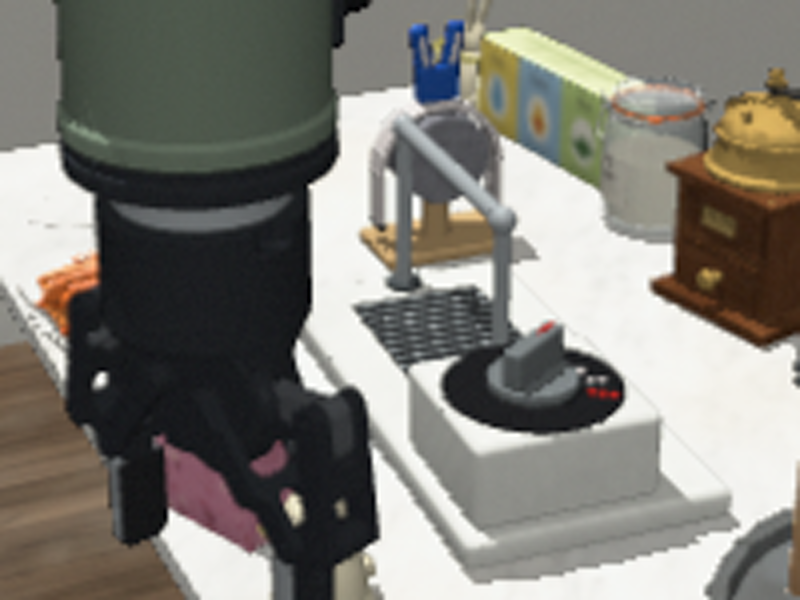

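```bash
cat > h.py <<'E'
import numpy as np
def ray(f,u,v):
    T=np.linalg.inv(f["extrinsics"]); d=T[:3,:3]@[(u-f["cx"])/f["fx"],(v-f["cy"])/f["fy"],1]
    return T[:3,3],d/np.linalg.norm(d)
def onz(f,u,v,z):
    o,d=ray(f,u,v); return o+d*(z-o[2])/d[2]
def tri(*rs):
    A=sum(np.eye(3)-np.outer(d,d) for o,d in rs); b=sum((np.eye(3)-np.outer(d,d))@o for o,d in rs)
    return np.linalg.solve(A,b)
def proj(f,p):
    q=f["extrinsics"]@np.append(p,1); return np.array([f["fx"]*q[0]/q[2]+f["cx"],f["fy"]*q[1]/q[2]+f["cy"]])
E
python3 - <<'E'
from h import *; import cv2
np.set_printoptions(precision=4,suppress=True)
s=dict(np.load("scene0.npz"));d=dict(np.load("side0.npz"))
S=lambda x,y:(x/3.2+140-.35,y/3.2+150-.35); D=lambda x,y:(x/4+195-.37,y/4+165-.37)
L=S(377,90);R=S(567,44);l=D(400,120);r=D(503,217)
P=tri(ray(s,*L),ray(d,*l));Q=tri(ray(s,*R),ray(d,*r));print("ends",P,Q,np.linalg.norm(P-Q),"mid",(P+Q)/2,"yaw",np.arctan2(-(P-Q)[0],(P-Q)[1]))
P,Q=onz(s,*L,.155),onz(s,*R,.155);print("z scene",P,Q,np.linalg.norm(P-Q),(P+Q)/2,np.arctan2(-(P-Q)[0],(P-Q)[1]))
P,Q=onz(d,*l,.155),onz(d,*r,.155);print("z side",P,Q,np.linalg.norm(P-Q),(P+Q)/2,np.arctan2(-(P-Q)[0],(P-Q)[1]))
print("dial",onz(s,*S(666,105),.086),onz(d,*D(534,386),.086))
m=cv2.inRange(cv2.cvtColor(d["pixels"][255:270,335:355],cv2.COLOR_RGB2HSV),(0,150,120),(8,255,255));v,u=np.nonzero(m)
if len(u):print("red",onz(d,u.mean()+335,v.mean()+255,.085))
for a in [(53,408),(175,464),(240,412)]: print("base",onz(s,*S(*a),.010))
# pink ears mask
h=cv2.cvtColor(s["pixels"][190:235,160:195],cv2.COLOR_RGB2HSV);m=cv2.inRange(h,(155,110,80),(178,255,255));v,u=np.nonzero(m)
print("pink",u.min()+160,u.max()+160,v.min()+190,v.max()+190)
for y in range(m.shape[0]): 
    k=np.nonzero(m[y])[0]
    if len(k): print(y+190,k.min()+160,k.max()+160,len(k),end="; ")
print("\nears",onz(s,*S(126,232),.144),onz(s,*S(126,205),.159))
E
```

```text
ends [0.5837 0.0298 0.1593] [ 0.5721 -0.1531  0.1567] 0.1833296912444004 mid [ 0.5779 -0.0616  0.158 ] yaw -0.06342163342800547
z scene [0.5895 0.0249 0.155 ] [ 0.5713 -0.1535  0.155 ] 0.17934427929501445 [ 0.5804 -0.0643  0.155 ] -0.10174269149133643
z side [0.5904 0.0429 0.155 ] [ 0.5766 -0.1464  0.155 ] 0.18979552488471918 [ 0.5835 -0.0517  0.155 ] -0.07278975647108255
dial [ 0.5446 -0.2461  0.086 ] [ 0.5472 -0.2462  0.086 ]
red [ 0.5836 -0.2698  0.085 ]
base [0.5625 0.3215 0.01  ]
base [0.4535 0.2924 0.01  ]
base [0.4778 0.2282 0.01  ]
pink 167 186 198 229
198 168 171 4; 199 167 173 7; 200 167 174 8; 201 167 182 10; 202 168 184 12; 203 171 185 10; 204 171 185 10; 205 171 185 11; 206 172 185 9; 207 172 185 8; 208 172 185 8; 209 173 185 8; 210 173 185 8; 211 173 185 8; 212 173 185 9; 213 173 185 9; 214 172 185 11; 215 172 184 10; 216 172 184 10; 217 172 184 13; 218 172 184 13; 219 172 185 14; 220 172 185 14; 221 172 185 14; 222 172 185 14; 223 172 185 14; 224 173 185 13; 225 173 185 13; 226 173 185 13; 227 174 186 13; 228 178 186 9; 229 181 185 5; 
ears [0.5195 0.2768 0.144 ] [0.5259 0.2717 0.159 ]
```

```bash
python3 -m crank '{"travel":[[2.8,3.4,2.2],[5.6,6.8,4.4],[8.4,10.2,6.6],[11.2,13.6,8.8],[14,17,11]],"turn":[[0,0,0],[0,0,0],[0,0,-2],[0,0,-5],[0,0,-5]],"gripper":[0,0,0,0,0]}'
python3 -m crank '{"travel":[[1,4.8,0.5],[2,9.6,1],[3,14.4,1],[4,19.2,1],[5,24,1]],"turn":[[0,0,0],[0,0,0],[0,0,0],[0,0,0],[0,0,0]],"gripper":[0,0,0,0,0]}'
python3 - <<'E'
from workcell import bot
import cv2,numpy as np
f=bot.grab_frame("wrist");cv2.imwrite("pics/w1.png",f["pixels"][:,:,::-1]);np.savez("w1.npz",**f)
print(bot.observe()["position"],bot.observe()["tool_rot"],np.round(np.linalg.inv(f["extrinsics"]),3).tolist())
E
```

```text
clock: 0.6
position: [0.3637, -0.4122, 0.3048]
tool_rot: [-3.141, 0.0, 0.275]
force: [1.4, -0.7, -0.5]
grip_width: 0.0858
finger_force: 0.0
clock: 1.1
position: [0.4128, -0.1719, 0.314]
tool_rot: [3.141, 0.0, 0.277]
force: [1.6, 0.3, -0.3]
grip_width: 0.0853
finger_force: 0.0
[ 0.41456192 -0.16459097  0.31425541] [-3.13999494e+00 -1.41370489e-03  2.84424362e-01] [[0.275, -0.914, -0.299, 0.49], [-0.962, -0.261, -0.085, -0.15], [-0.0, 0.311, -0.95, 0.494], [0.0, 0.0, 0.0, 1.0]]
```

View pics/w1.png

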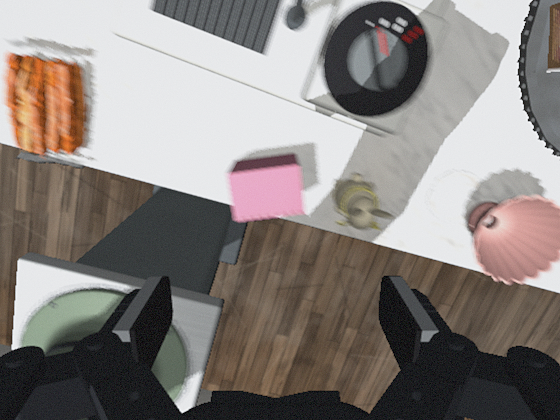

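```bash
python3 - <<'E'
from h import *; import cv2
np.set_printoptions(precision=4,suppress=True)
f=dict(np.load("w1.npz"));im=f["pixels"]
A,B=onz(f,117,33,.026),onz(f,300,98,.026);print("edge",A,B,"yaw",np.arctan2(-(A-B)[0],(A-B)[1]))
m=(im.max(2)<60).astype(np.uint8);m[:,:310]=0;m[130:]=0;m[:,440:]=0
c=max(cv2.findContours(m,0,2)[0],key=cv2.contourArea);e=cv2.fitEllipse(c);print(e,"dial",onz(f,*e[0],.086))
h=cv2.cvtColor(im,cv2.COLOR_RGB2HSV);r=(cv2.inRange(h,(0,120,100),(10,255,255))|cv2.inRange(h,(172,140,120),(180,255,255)));r[:,:365]=0;r[70:]=0;r[:,440:]=0
n,l,st,ct=cv2.connectedComponentsWithStats(r)
for i in range(1,n):
    if st[i,4]>3: print(st[i],ct[i],onz(f,*ct[i],.085),onz(f,*ct[i],.12))
E
python3 -m crank '{"travel":[[1.2,4.6,0],[2.4,9.2,0],[3.6,13.8,0],[4.8,18.4,0],[6,23,0]],"turn":[[0,0,0],[0,0,0],[0,0,0],[0,0,0],[0,0,0]],"gripper":[0,0,0,0,0]}'
```

```text
edge [0.5002 0.0467 0.026 ] [ 0.4895 -0.1822  0.026 ] yaw -0.04695487289987051
((374.0897216796875, 59.83396530151367), (96.97914123535156, 114.08094024658203), 16.80669593811035) dial [ 0.5474 -0.2414  0.086 ]
[417  28   6   6  14] [419.3571  30.2143] [ 0.5868 -0.2763  0.085 ] [ 0.5785 -0.2654  0.12  ]
[409  32   7   5  19] [412.5263  34.3158] [ 0.5813 -0.271   0.085 ] [ 0.5735 -0.2606  0.12  ]
[403  35   7   7  17] [406.4706  38.4706] [ 0.576  -0.2665  0.085 ] [ 0.5686 -0.2565  0.12  ]
clock: 1.65
position: [0.473, 0.0579, 0.314]
tool_rot: [3.141, -0.0, 0.277]
force: [1.0, -0.6, 0.1]
grip_width: 0.085
finger_force: 0.0
```

```bash
python3 -m crank '{"travel":[[1,4.5,0],[2,9,0],[3,13.5,0],[4,17.5,-1],[4.6,21,-2]],"turn":[[0,0,0],[0,0,0],[0,0,0],[0,0,0],[0,0,0]],"gripper":[0,0,0,0,0]}'
python3 -m crank '{"travel":[[0,0,-1],[0,0,-1],[0,0,-1],[0,0,-1],[0,0,-1]],"turn":[[0,0,0],[0,0,0],[0,0,0],[0,0,0],[0,0,0]],"gripper":[0.3,0.3,0.3,0.3,0.3]}'
python3 - <<'E'
from workcell import bot
import cv2,numpy as np
f=bot.grab_frame("wrist");cv2.imwrite("pics/w2.png",f["pixels"][:,:,::-1]);np.savez("w2.npz",**f)
E
```

```text
clock: 2.15
position: [0.5191, 0.2683, 0.2934]
tool_rot: [-3.141, 0.0, 0.278]
force: [0.9, -0.4, -0.6]
grip_width: 0.0853
finger_force: 0.0
clock: 2.65
position: [0.5193, 0.2654, 0.2847]
tool_rot: [3.141, -0.001, 0.276]
force: [-0.5, 0.1, -0.4]
grip_width: 0.0596
finger_force: 0.0
```

View pics/w2.png

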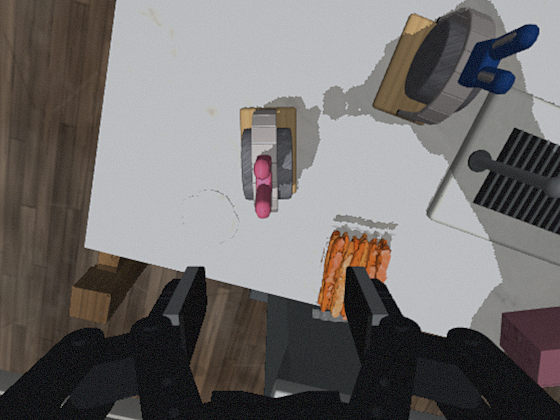

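Run:
```python
from h import *; import cv2
np.set_printoptions(precision=4,suppress=True)
f=dict(np.load("w2.npz"));im=f["pixels"]
h=cv2.cvtColor(im,cv2.COLOR_RGB2HSV);m=cv2.inRange(h,(155,110,60),(178,255,255));m[230:]=0;m[:,320:]=0
c=max(cv2.findContours(m,0,2)[0],key=cv2.contourArea);print(cv2.boundingRect(c),cv2.fitLine(c,2,0,.01,.01).ravel())
x,y,w,hh=cv2.boundingRect(c)
a,b=onz(f,263.5,y+7,.19),onz(f,263,y+hh-7,.19);print("tips",a,b,(a+b)/2,np.arctan2(*(a-b)[1::-1]))
# base plate corners (z .012)
for p in [(241,108),(297,107)]: print(onz(f,*p,.012))
a,b=onz(f,264.5,113,.10),onz(f,265,145,.125);print("band",a,b)
print("root",onz(f,263.3,190,.159))
print("ball",onz(f,480,160,.155),onz(f,556,185,.155))
```

```text
(254, 155, 18, 63) [  0.0169   0.9999 263.7576 187.2879]
tips [0.5436 0.2815 0.19  ] [0.5052 0.2714 0.19  ] [0.5244 0.2765 0.19  ] 0.2571537447202191
[0.5656 0.3215 0.012 ]
[0.5853 0.2566 0.012 ]
band [0.5733 0.2915 0.1   ] [0.547  0.2831 0.125 ]
root [0.5137 0.2745 0.159 ]
ball [0.5899 0.1011 0.155 ] [0.5879 0.0266 0.155 ]
```

```bash
python3 -m crank '{"travel":[[0.3,1.0,-2.5],[0.3,1.0,-6],[0.3,1.0,-10],[0.3,1.0,-12],[0.3,1.0,-12]],"turn":[[0,0,0],[0,0,0],[0,0,0],[0,0,0],[0,0,0]],"gripper":[0.3,0.3,0.3,0.3,0.3]}'
python3 - <<'E'
from workcell import bot
s=bot.observe();print(s["position"],s["tool_rot"],s["force"])
E
```

```text
clock: 3.2
position: [0.5209, 0.275, 0.1618]
tool_rot: [3.141, 0.004, 0.277]
force: [0.1, 0.6, 0.3]
grip_width: 0.0597
finger_force: 0.0
[0.52091628 0.27502356 0.16181475] [3.14069303 0.00375586 0.27723605] [0.11207468 0.55741591 0.25591512]
```

```bash
python3 -m crank '{"travel":[[0.1,0,-1.5],[0.1,0,-2.5],[0.1,0,-2.6],[0.1,0,-2.6],[0.1,0,-2.6]],"turn":[[0,0,0],[0,0,0],[0,0,0],[0,0,0],[0,0,0]],"gripper":[0.3,0.3,0.3,0.6,1]}' 60
python3 -m crank '{"travel":[[0,0,0],[0,0,0],[0,0,0],[0,0,0],[0,0,0]],"turn":[[0,0,0],[0,0,0],[0,0,0],[0,0,0],[0,0,0]],"gripper":[1,1,1,1,1]}'
```

```text
clock: 3.7
position: [0.5232, 0.2763, 0.1386]
tool_rot: [-3.141, -0.001, 0.277]
force: [-0.8, 0.2, -0.0]
grip_width: 0.0314
finger_force: 0.0
clock: 4.2
position: [0.5232, 0.2766, 0.1386]
tool_rot: [-3.141, -0.001, 0.278]
force: [-0.1, 1.2, 6.4]
grip_width: 0.0113
finger_force: 58.8
```

```bash
python3 -m crank '{"travel":[[0,0,0.7],[0,0,1.5],[0,0,2.5],[0,0,3.5],[0,0,3.5]],"turn":[[0,0,0],[0,0,0],[0,0,0],[0,0,0],[0,0,0]],"gripper":[1,1,1,1,1]}'
python3 - <<'E'
from workcell import bot
import cv2,numpy as np
f=bot.grab_frame("scene");g=bot.grab_frame("wrist")
a=f["pixels"][130:300,120:270,::-1];a=cv2.resize(a,(529,600),interpolation=cv2.INTER_CUBIC)
cv2.imwrite("pics/s3.png",a);np.savez("w3.npz",**g)
E
```

```text
clock: 4.7
position: [0.5236, 0.2766, 0.1748]
tool_rot: [-3.141, -0.002, 0.277]
force: [0.4, 0.4, -1.8]
grip_width: 0.0115
finger_force: 58.6
```

View pics/s3.png

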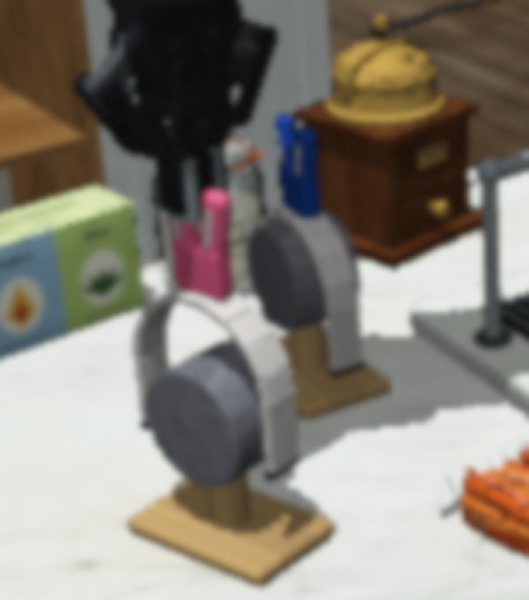

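Run:
```python
from h import *; import cv2
s=dict(np.load("scene0.npz"))
for p in [(.5236,.2766,.1748),(.5236,.2766,.1938),(.5236,.2766,.18),(.5213,.275,.18),(.507,.272,.1658),(.5236,.2766,.1658),(.541,.281,.1658)]:
    q=proj(s,p); print(p,(q-[120,130])*3.527)
g=np.load("w3.npz")["pixels"]; cv2.imwrite("pics/w3.png",g[:,:,::-1])
```

```text
(0.5236, 0.2766, 0.1748) [200.00816308 273.90301869]
(0.5236, 0.2766, 0.1938) [196.88028873 243.31783413]
(0.5236, 0.2766, 0.18) [199.15714221 265.58151099]
(0.5213, 0.275, 0.18) [203.68201538 266.12239654]
(0.507, 0.272, 0.1658) [223.23772342 295.64072037]
(0.5236, 0.2766, 0.1658) [201.4722337  288.21908931]
(0.541, 0.281, 0.1658) [179.72182336 280.37685626]
```

View pics/w3.png

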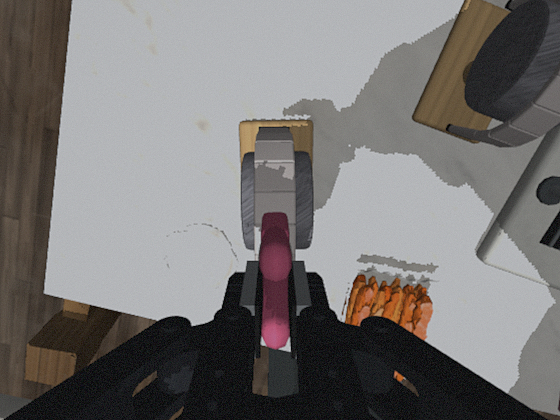

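Run:
```python
from workcell import bot
import cv2,numpy as np
f=bot.grab_frame("scene");im=f["pixels"]
h=cv2.cvtColor(im,cv2.COLOR_RGB2HSV)
for v in range(180,218,2):
    print(v,' '.join('P' if (155<=h[v,u,0]<=178 and h[v,u,1]>90) else ('#' if h[v,u,2]<75 else ('w' if h[v,u,2]>170 else '.')) for u in range(160,192)))
```

```text
180 . . . . # # # # # # # # # # . # # # # # # # # # # . . . . . . .
182 . . . . # # # # # # # # # . . # # # # # # # # # . . . . . . . .
184 . . . # # # # # # # # # # . . . # # P P P P P P . . . . . . . .
186 . . . # # # # # # # # # # . . . # P P P P P P P P . . . . . . .
188 . . . . # # # # # # # # # # . . . P P P P P P P P . . . . . . .
190 . . . . . . . # # # # # # # . . . . . . P P P P P . . . . . . .
192 . . . . . . . . . # # # # . . . . . . . . P P P P . . . . . . .
194 . . . . . . . . . . . . P P . . . . . . . P P P P . . . . . . .
196 . . . . . . . . . . . P P P P P P . . . . P P P P . . . . . . .
198 . . . . . . . . . . . P P P P P P . . . P P P P P . . . . . # #
200 . . . . . . . . . . P P P P P P P P . . P P P P P . . . . . . #
202 . . . . . . . . . . P P P P P P P P P P P P P P P . . . . . . #
204 . . . . . . . . . . P P P P P P P P P P P P P P P . . . . . . #
206 w w w w w w w . . . P P P P P P P P P P P P P P P P . . . . . #
208 w w w w w w w . . . P P P P P P P P P P P P P P P P . . . . . #
210 . w w w w w w . . . . P P P P P P P P P P P P P P P . . . . . .
212 . . . w w w w w . . . . . P P P P P P P P P P P P P . . . . . .
214 . . . w w w w . . . . . . w w w w w . . P P P P . . . . w w w w
216 . . w . . . . . . . . . w w w w w w w w w w w . w w w w w w w w
```

Run:
```python
from h import *; import cv2
g=dict(np.load("w3.npz"));x=np.array([.962,.274,0])
for dx in(-.018,-.011,0,.011,.018):
  for z in (.1658,.1748,.1958,.21): print(dx,z,proj(g,np.array([.5236,.2766,z])+dx*x).round(),end=" ")
  print()
im=g["pixels"];h=cv2.cvtColor(im,cv2.COLOR_RGB2HSV)
for v in range(205,352,4):
    print(v,' '.join('P' if (155<=h[v,u,0]<=178 and h[v,u,1]>90) else ('#' if h[v,u,2]<60 else ('w' if h[v,u,2]>150 else '.')) for u in range(236,318,2)))
```

```text
-0.018 0.1658 [275. 268.] -0.018 0.1748 [275. 276.] -0.018 0.1958 [274. 296.] -0.018 0.21 [274. 313.] 
-0.011 0.1658 [275. 257.] -0.011 0.1748 [275. 264.] -0.011 0.1958 [274. 284.] -0.011 0.21 [274. 299.] 
0 0.1658 [275. 239.] 0 0.1748 [275. 246.] 0 0.1958 [274. 263.] 0 0.21 [274. 278.] 
0.011 0.1658 [275. 221.] 0.011 0.1748 [275. 227.] 0.011 0.1958 [274. 243.] 0.011 0.21 [274. 256.] 
0.018 0.1658 [275. 209.] 0.018 0.1748 [275. 214.] 0.018 0.1958 [275. 229.] 0.018 0.21 [274. 241.] 
205 w w w . . . . . . . . . . . . . . . . . . . . . . . . . . . . . . . . . . . # . .
209 w w w . . . . . . . . . . . . . . . . . . . . . . . . . . . . . . . . . . . # . w
213 w w w . . . . . . . . . . . . P P P P P P P P P . . . . . . . . . . . . . . # w w
217 w w w . . . . . . . . . . . P P P P P P P P P P P P . . . . . . . . . . . . # w w
221 w w w . . . . . . . . . . P P P P P P P P P P P P P . . . . . . . . . . . . # w w
225 w w w . . . . . . . . . . P P P P P P P P P P P P P . . . . . . . . . . . . # w w
229 w w w . . . . . . w w w . P P P P P P P P P P P P P . . . . . . . . . . . . . w w
233 w w w w
[... 1868 characters left out ...]
 # # # # # #
321 # # # # # # # # # # # # # P P P P P P P P P P P P P P # # # # # # # # # # # # # #
325 # # # # # # # # # # # # # P P P P P P P P P P P P P P # # # # # # # # # # # # # #
329 P # # # # # # # # # # # # P P P P P P P P P P P P P P # # # # # # # # # # # # # #
333 # # # # # # # # # # # # # P P P P P P P P P P P P P P # # # # # # # # # # # # # #
337 # # P # # P # # # # # # # w P P P P P P P P P P P P . . # # # # # # # # # # # # #
341 # # # P # # # # # # # # . w w P P P P P P P P P P P w . # # # # # # # # # # # # #
345 # # P # P # # # # # # # # . w w P P P P P P P P P w w . # # # # # # # # # # # # #
349 # # # # # # # # # # # # # . . . # # # . P . w w w w w w # # # # # # # # # # # # #
```

```bash
python3 -m crank '{"travel":[[0,0,3],[0,0,6],[0,0,9],[0,0,12],[0,0,14.5]],"turn":[[0,0,0],[0,0,0],[0,0,0],[0,0,0],[0,0,0]],"gripper":[1,1,1,1,1]}'
python3 -m crank '{"travel":[[0,-2,0.5],[0.5,-5,0.5],[1,-9,0.5],[1.5,-13,0.5],[2,-17,0.5]],"turn":[[0,0,0],[0,0,-3],[0,0,-7],[0,0,-11],[0,0,-14]],"gripper":[1,1,1,1,1]}'
python3 -m crank '{"travel":[[0.7,-4,0],[1.5,-8,0],[2.2,-11,0],[2.2,-11,0],[2.2,-11,0]],"turn":[[0,0,-2],[0,0,-4],[0,0,-5.6],[0,0,-5.6],[0,0,-5.6]],"gripper":[1,1,1,1,1]}'
python3 - <<'E'
from workcell import bot
import cv2,numpy as np
f=bot.grab_frame("wrist");np.savez("w4.npz",**f)
g=bot.grab_frame("scene");np.savez("s4.npz",**g);k=bot.grab_frame("side");np.savez("d4.npz",**k)
a=f["pixels"][:,:,::-1];b=cv2.resize(g["pixels"][100:240,200:400,::-1],(400,280),interpolation=cv2.INTER_CUBIC);c=cv2.resize(k["pixels"][120:260,240:440,::-1],(400,280),interpolation=cv2.INTER_CUBIC)
cv2.imwrite("pics/m4.png",np.vstack([np.hstack([b,c]),cv2.resize(a[:224],(800,320))]))
print(bot.observe()["position"],bot.observe()["tool_rot"])
E
```

```text
clock: 5.35
position: [0.5229, 0.2761, 0.3192]
tool_rot: [-3.142, -0.0, 0.277]
force: [-0.1, -0.4, -1.1]
grip_width: 0.011
finger_force: 58.7
clock: 5.85
position: [0.5427, 0.1045, 0.3226]
tool_rot: [3.141, 0.001, 0.031]
force: [0.6, 1.3, -0.9]
grip_width: 0.011
finger_force: 58.7
clock: 6.35
position: [0.5648, -0.0041, 0.3225]
tool_rot: [-3.141, 0.001, -0.065]
force: [0.6, 1.6, -0.8]
grip_width: 0.0108
finger_force: 58.7
[ 0.56476095 -0.00264242  0.32286474] [-3.14121761e+00  2.76666971e-04 -6.27456516e-02]
```

View pics/m4.png

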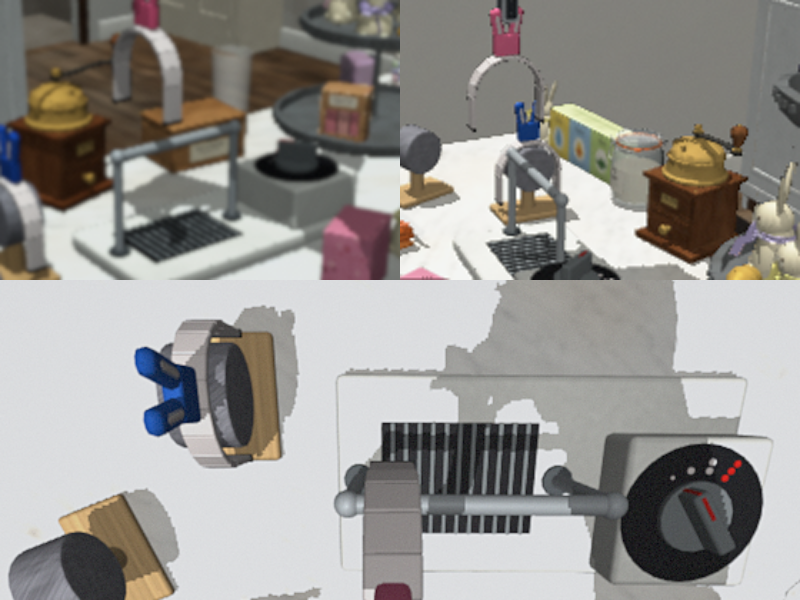

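Run:
```python
from h import *
np.set_printoptions(precision=4,suppress=True)
f=dict(np.load("w4.npz"));k=1/1.4286;W=lambda x,y:(x*k-.2,(y-280)*k-.2)
P,Q=onz(f,*W(347,503),.155),onz(f,*W(617,505),.155);print(P,Q,np.linalg.norm(P-Q),(P+Q)/2,np.arctan2(-(P-Q)[0],(P-Q)[1]))
A,B=onz(f,*W(340,376),.026),onz(f,*W(746,378),.026);print(A,B,np.linalg.norm(A-B),np.arctan2(-(A-B)[0],(A-B)[1]))
d=onz(f,*W(691.5,511),.086);print("ring",d,onz(f,*W(697,514),.094),"red",[(lambda v:np.arctan2(v[1],v[0]))(onz(f,*W(*p),.086)-d) for p in((738,464),(731,471),(725,479))])
print("stripe",onz(f,*W(706,510),.12),onz(f,*W(688,491),.112))
```

```text
[0.5863 0.0261 0.155 ] [ 0.5732 -0.1564  0.155 ] 0.18294480914058103 [ 0.5797 -0.0651  0.155 ] -0.07169974565928133
[0.6744 0.0352 0.026 ] [ 0.6503 -0.3142  0.026 ] 0.35022275862771995 -0.06901402873889217
ring [ 0.5501 -0.2465  0.086 ] [ 0.5491 -0.2467  0.094 ] red [np.float64(-0.7383261904290068), np.float64(-0.7372001969737898), np.float64(-0.7721283237333313)]
stripe [ 0.5579 -0.2379  0.12  ] [ 0.5715 -0.2273  0.112 ]
```

```bash
python3 -m crank '{"travel":[[0.9,-2,0],[1.8,-4.2,0],[1.8,-4.2,-1],[1.8,-4.2,-4],[1.8,-4.2,-7]],"turn":[[0,0,0],[0,0,-0.3],[0,0,-0.3],[0,0,-0.3],[0,0,-0.3]],"gripper":[1,1,1,1,1]}'
python3 -m crank '{"travel":[[0,0,-2],[0,0,-4],[0,0,-5.5],[0,0,-6.5],[0,0,-6.5]],"turn":[[0,0,0],[0,0,0],[0,0,0],[0,0,0],[0,0,0]],"gripper":[1,1,1,1,1]}'
python3 - <<'E'
from workcell import bot
import cv2,numpy as np
g=bot.grab_frame("scene");k=bot.grab_frame("side");f=bot.grab_frame("wrist")
for n,x in zip("sdw",(g,k,f)): np.savez(n+"5.npz",**x)
s=bot.observe();print(s["position"],s["tool_rot"],s["force"])
E
```

```text
clock: 7.0
position: [0.583, -0.0446, 0.2522]
tool_rot: [-3.141, -0.001, -0.068]
force: [-0.1, -0.5, -1.6]
grip_width: 0.011
finger_force: 58.7
clock: 7.5
position: [0.5823, -0.045, 0.1869]
tool_rot: [-3.141, 0.002, -0.069]
force: [0.3, 0.6, -0.7]
grip_width: 0.0111
finger_force: 58.7
[ 0.58329915 -0.04554236  0.18873259] [-3.14144749e+00 -9.38607874e-04 -6.94829764e-02] [ 0.74647453  0.06393614 -0.8677734 ]
```

```bash
python3 -m crank '{"travel":[[0,0,-0.4],[0,0,-0.7],[0,0,-0.9],[0,0,-0.9],[0,0,-0.9]],"turn":[[0,0,0],[0,0,0],[0,0,0],[0,0,0],[0,0,0]],"gripper":[1,1,1,1,1]}'
python3 - <<'E'
from workcell import bot
s=bot.observe();print(s["position"],s["force"])
E
```

```text
clock: 8.15
position: [0.583, -0.0459, 0.179]
tool_rot: [-3.142, -0.0, -0.07]
force: [0.0, -0.4, -0.6]
grip_width: 0.0112
finger_force: 58.7
[ 0.58298354 -0.04588189  0.17901022] [ 0.04538855 -0.42544676 -0.63454369]
```

```bash
python3 -m crank '{"travel":[[0,0,-0.1],[0,0,-0.2],[0,0,-0.2],[0,0,-0.2],[0,0,-0.2]],"turn":[[0,0,0],[0,0,0],[0,0,0],[0,0,0],[0,0,0]],"gripper":[1,1,1,1,1]}'
```

```text
clock: 8.65
position: [0.5833, -0.0458, 0.1775]
tool_rot: [3.142, -0.001, -0.07]
force: [-0.9, -0.8, 6.2]
grip_width: 0.0114
finger_force: 59.7
```

```bash
python3 -m crank '{"travel":[[0,0,0.1],[0,0,0.1],[0,0,0.1],[0,0,0.1],[0,0,0.1]],"turn":[[0,0,0],[0,0,0],[0,0,0],[0,0,0],[0,0,0]],"gripper":[0.84,0.8,0.75,0.7,0.6]}'
python3 -m crank '{"travel":[[0,0,0],[0,0,0.3],[0,0,1],[0,0,2],[0,0,3.5]],"turn":[[0,0,0],[0,0,0],[0,0,0],[0,0,0],[0,0,0]],"gripper":[0.5,0.5,0.5,0.5,0.5]}'
python3 - <<'E'
from workcell import bot
import cv2,numpy as np
g=bot.grab_frame("scene");k=bot.grab_frame("side");f=bot.grab_frame("wrist")
for n,x in zip("sdw",(g,k,f)): np.savez(n+"6.npz",**x)
b=cv2.resize(g["pixels"][100:240,200:400,::-1],(400,280),interpolation=cv2.INTER_CUBIC);c=cv2.resize(k["pixels"][120:260,240:440,::-1],(400,280),interpolation=cv2.INTER_CUBIC)
cv2.imwrite("pics/m6.png",np.vstack([np.hstack([b,c]),cv2.resize(f["pixels"][70:294,:,::-1],(800,320))]))
print(bot.observe()["position"])
E
```

```text
clock: 9.15
position: [0.5829, -0.0459, 0.1779]
tool_rot: [-3.142, 0.0, -0.07]
force: [-0.1, -0.5, -0.6]
grip_width: 0.0343
finger_force: 0.0
clock: 9.65
position: [0.5828, -0.0459, 0.2137]
tool_rot: [-3.142, 0.0, -0.07]
force: [-0.2, -0.3, 0.3]
grip_width: 0.0428
finger_force: 0.0
[ 0.5835416  -0.045893    0.21427384]
```

View pics/m6.png

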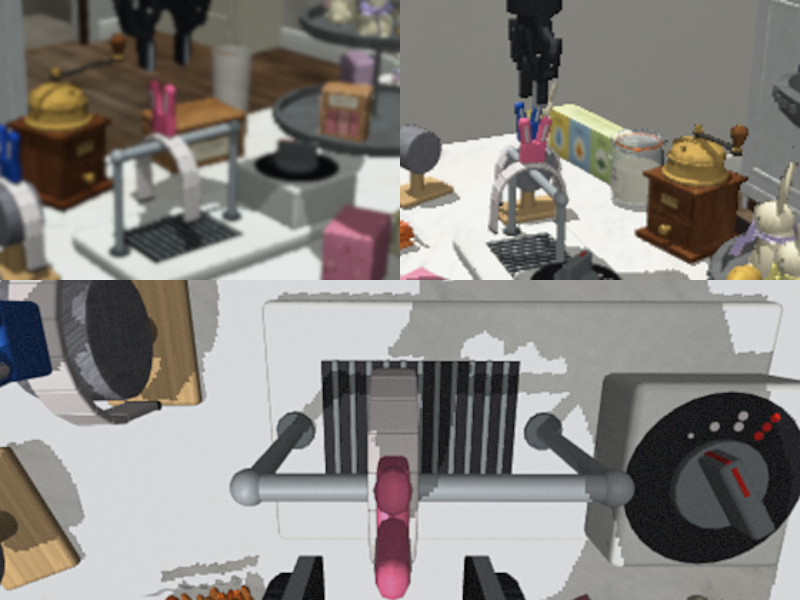

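Run:
```python
from h import *; import cv2
np.set_printoptions(precision=4,suppress=True)
s,d,w=[dict(np.load(n+"6.npz")) for n in "sdw"]
for dy in(.021,.033,-.021,-.033):
  for z in(.214,.224,.234,.244,.254):
    p=np.array([.5832+.07*dy,-.0459+dy,z]); print(dy,z,"scene",(proj(s,p)-[200,100])*2,"side",(proj(d,p)-[240,120])*2+[400,0],"wrist",(proj(w,p)-[0,70])*1.4286+[0,280])
```

```text
0.021 0.214 scene [149.2339 101.1161] side [526.0696 126.2295] wrist [338.6105 531.1824]
0.021 0.224 scene [149.1552  93.1421] side [526.1219 119.4599] wrist [335.8371 542.3645]
0.021 0.234 scene [149.0758  85.1113] side [526.1746 112.6505] wrist [332.7677 554.7404]
0.021 0.244 scene [148.9959  77.023 ] side [526.2276 105.801 ] wrist [329.352  568.5121]
0.021 0.254 scene [148.9155  68.8768] side [526.281  98.911] wrist [325.5281 583.9297]
0.033 0.214 scene [140.977  103.0063] side [522.877  123.5487] wrist [307.2102 531.1473]
0.033 0.224 scene [140.8684  94.9963] side [522.9197 116.8238] wrist [302.8457 542.3274]
0.033 0.234 scene [140.7589  86.9288] side [522.9626 110.0598] wrist [298.0153 554.701 ]
0.033 0.244 scene [140.6487  78.8034] side [523.0058 103.2561] wrist [292.6401 568.4701]
0.033 0.254 scene [140.5377  70.6193] side [523.0493  96.4127] wrist [286.6225 583.8849]
-0.021 0.214 scene [177.4534  94.6558] side [537.6468 135.951 ] wrist [448.5219 531.3053]
-0.021 0.224 scene [177.4744  86.8056] side [537.7355 129.02  ] wrist [451.3185 542.4945]
-0.021 0.234 scene [177.4956  78.9006] side [537.8248 122.0472] wrist [454.4136 554.8784]
-0.021 0.244 scene [177.5169  70.94  ] side [537.9146 115.0321] wrist [457.8578 568.659 ]
-0.021 0.254 scene [177.5384  62.9234] side [538.0049 107.9745] wrist [461.7136 584.0868]
-0.033 0.214 scene [185.3275  92.8531] side [541.0749 138.8296] wrist [479.9281 531.3404]
-0.033 0.224 scene [185.3757  85.0377] side [541.1748 131.8512] wrist [484.3164 542.5317]
-0.033 0.234 scene [185.4242  77.1679] side [541.2752 124.8302] wrist [489.1731 554.9178]
-0.033 0.244 scene [185.4731  69.2431] side [541.3763 117.7665] wrist [494.5777 568.7009]
-0.033 0.254 scene [185.5224  61.2628] side [541.4779 110.6594] wrist [500.6283 584.1316]
```

```bash
python3 -m crank '{"travel":[[0,0,2],[0,0,5],[0,-3,6],[-0.5,-7,6],[-1.2,-11,6]],"turn":[[0,0,0],[0,0,0],[0,0,5],[0,0,11],[0,0,17]],"gripper":[0.5,0.5,0.5,0.5,0.5]}'
python3 -m crank '{"travel":[[-0.8,-3,0],[-1.6,-6,0],[-2.3,-9,-1],[-2.3,-9,-3],[-2.3,-9,-3]],"turn":[[0,0,6],[0,0,12],[0,0,17],[0,0,17],[0,0,17]],"gripper":[0.5,0.5,0.5,0.5,0.5]}'
python3 - <<'E'
from workcell import bot
from h import *; import cv2
np.set_printoptions(precision=4,suppress=True)
s=bot.observe();print(s["position"],s["tool_rot"],s["qpos"])
f=bot.grab_frame("wrist");np.savez("w7.npz",**f)
W=lambda x,y:(x/1.4286-.2,(y-280)/1.4286+70-.2)
w=dict(np.load("w6.npz"))
a,b=onz(w,*W(716,460),.12),onz(w,*W(760,530),.12);print("handle ends",a,b,(a+b)/2,np.arctan2(*(a-b)[1::-1]),np.linalg.norm(a-b))
print("disc",onz(w,*W(721,484),.094))
h=cv2.cvtColor(f["pixels"],cv2.COLOR_RGB2HSV)
r=cv2.inRange(h,(0,150,90),(8,255,255))|cv2.inRange(h,(174,150,90),(180,255,255))
n,l,st,ct=cv2.connectedComponentsWithStats(r)
for i in range(1,n):
    if st[i,4]>5:print(st[i],ct[i].round(1),onz(f,*ct[i],.086),onz(f,*ct[i],.12))
m=(f["pixels"].max(2)<60).astype(np.uint8)
print("TCP proj",proj(f,s["position"]),"dial proj",proj(f,[.5485,-.2465,.12]))
m=f["pixels"][60:330:6,180:440:5].max(2)
for i,r in enumerate(m): print(60+6*i,''.join(" .:-=+*#%@"[min(9,v//26)] for v in r))
E
```

```text
clock: 10.3
position: [0.5708, -0.1569, 0.273]
tool_rot: [3.141, -0.0, 0.232]
force: [0.2, -0.8, -0.5]
grip_width: 0.0426
finger_force: 0.0
clock: 10.8
position: [0.5464, -0.2463, 0.2406]
tool_rot: [-3.138, 0.002, 0.522]
force: [-1.1, 0.4, -0.8]
grip_width: 0.0429
finger_force: 0.0
[ 0.5464 -0.2463  0.2406] [-3.1385  0.0024  0.522 ] [ 0.6038  0.4615 -0.4003  1.597   0.1927  1.1263 -0.8916]
handle ends [ 0.5724 -0.2246  0.12  ] [ 0.528  -0.2553  0.12  ] [ 0.5502 -0.24    0.12  ] 0.6042075726752062 0.054054574996112194
disc [ 0.5481 -0.2459  0.094 ]
[274 156   4   2   7] [275.7 156.4] [ 0.5648 -0.2359  0.086 ] [ 0.5701 -0.2329  0.12  ]
[324 157   6   6  30] [326.6 159.6] [ 0.586  -0.2786  0.086 ] [ 0.5891 -0.2713  0.12  ]
[317 160   6   6  31] [319.5 162.4] [ 0.5804 -0.2743  0.086 ] [ 0.5841 -0.2674  0.12  ]
[275 162   3  22  66] [276.  172.5] [ 0.5517 -0.2438  0.086 ] [ 0.5583 -0.24    0.12  ]
[310 162   6   7  32] [312.5 165. ] [ 0.5751 -0.2698  0.086 ] [ 0.5793 -0.2634  0.12  ]
TCP proj [274.8884 245.7075] dial proj [276.8384 185.9367]
60 :+::=  **%%%%%%%%%%%%%%%%%+*%%%%%%%%%%%%%%%%
[... 1810 characters left out ...]
**********%%%%.=
258 :::*****%%%%%%**********+*+******************%%%%%%=
264 -::***::.:%+***+********++**+-.::***********%%%%%%.=
270 :::++#::  +=*+=-*++****+*+*+*  ::+*********%%%%%%%%.
276 :::. :-:. ==--**-++*+***+*++*  -::  *****%%%%%%%%%%=
282 ::.. :-   -=====-==****+**+** ..::.. **#%%%%%%%%%%%%
288 ::..::-   =======-****+**+++*  .::-..=%%%%%%%%%%%%%%
294 :...:::   ==+++-=-*++***+++++ ..:::...%%%%%%%%%%%%%%
300 .. :::    +++++=-==+++**++*+* .. :::. :%%%**+**++%%%
306 . .:::..  =-==-++++++++++++*+    :::. .%*+**+*+++++%
312 ... ++. .:==++=-=*+++++++*+*+: ..++. ...+++**+**+*++
318 ..   +...=::*++==+++*++*++++*+. .+ .   .  +++++*+**+
324 ...   .  ---*=--+++++++*++++++  .  .......+++++= ...
```

```bash
python3 -m crank '{"travel":[[0.1,0,-3],[0.1,0,-7],[0.1,0,-10],[0.1,0,-12.5],[0.1,0,-13.5]],"turn":[[0,0,0.5],[0,0,0.5],[0,0,0.5],[0,0,0.5],[0,0,0.5]],"gripper":[0.5,0.5,0.5,0.5,0.5]}'
python3 - <<'E'
from workcell import bot
from h import *; import cv2
np.set_printoptions(precision=4,suppress=True)
s=bot.observe();print(s["position"],s["tool_rot"],s["force"])
f=bot.grab_frame("wrist");np.savez("w8.npz",**f);d=bot.grab_frame("side");np.savez("d8.npz",**d)
print("TCP proj",proj(d,s["position"]))
c=d["pixels"][225:285,295:375].max(2)
for i,r in enumerate(c[::2]): print(225+2*i,''.join(" .:-=+*#%@"[min(9,v//26)] for v in r))
m=f["pixels"][60:330:6,180:380:4].max(2)
for i,r in enumerate(m): print(60+6*i,''.join(" .:-=+*#%@"[min(9,v//26)] for v in r))
E
```

```text
clock: 11.35
position: [0.5488, -0.2447, 0.1067]
tool_rot: [-3.14, 0.001, 0.533]
force: [0.5, -0.5, -0.9]
grip_width: 0.0424
finger_force: 0.0
[ 0.5488 -0.2447  0.1067] [-3.1399  0.001   0.5335] [ 0.475  -0.536  -0.9184]
TCP proj [328.6074 253.3365]
225 ---+=================::-:.   :+*%@@@@@@@*:............ =%%%%%*++++++-:::::::::::
227 ---======++++++++====::-:.   -+++*%@@@@@@=..........=%@@@@@@@@@@@@@@*-:::::.::::
229 ---++++===========++=:-=:    -++++*@@@@@*--:.....#%%@@@@@@@@@@@@@@@@+:::::::::::
231 ---===++++++++*##%%@%=-=:    *@@@@@@@@@@+--:....:%@@@@@@@@@@@@@@@@@@+:::::::::::
233 ---+*@@@@@@@@@@@@@@@@+-=:    #@@@@@@@@@@+--:... :%@@@@@@@@@@@@@@@%#*-:::::-+#*++
235 --:::+@@@@@@@@@@@@@@@@*=:   =%@@@@@@@@@@+--:... =%@@@@@@@@@@@@*======:::::--==--
237 :::-=++++++++=--=-:=#@%+::-+@@@@%@@@@@@%=--:....*%@@@@@@@@@@@@#-:::-----:::::::.
239 ++=+=-:::::--=+---:--=#+---+@@@@@@%@@@@%=--:.. +%@@@@@@@@@@@@@@@%*-::::------:::
241 ---=--:::::--===-:..:::----#@@@@@@@@%@@%=----*%@@@@@@@@@@@@@@@@@@@@%%+-::::-::::
243 -=+=--::::::-===-:....:----=*#**##*@@@@@@@%%@@@@@@@@@@@@@@@@@@@@@@@@@@@%*=-::::-

[... 3467 characters left out ...]
:..*+++++++:--+------+++++....:......-+*
258 @@....:::::::=+++++++:---------+++++.....:.....#**
264 @@@::.::-:: ..=++++++:---------++++.. ---.....+***
270 @%@#...---  ...-+++++-++++----=++=... :--:...:****
276 @@@@  :--:. :....-+++-+++++=--+-...... ---...*****
282 *%=.. ---   ::......:-+++++--......:.  :---.. #***
288 **...---: ..:.......:-+++++=......:: .  ---....***
294 * ...---..  .........-+++++-.......... .:---...+**
300 - ..----....:........-+++++-:.........   -:::...#*
306 ...:-:-. .  @:...:.:.:.:::..:.......-  ..:--- .. *
312 .... ++.. . @@%@*...............=@@%+ . .=+= .... 
318 ..... +. . *@****%@@@@@%%@@@@@@%@@#** ...=+...... 
324 :.... .....#*******%%@@@@@@@@@@@%****. .. .  .....
```

```bash
python3 -m crank '{"travel":[[0,-0.1,-0.5],[0,-0.1,-0.9],[0,-0.1,-1.3],[0,-0.1,-1.6],[0,-0.1,-1.6]],"turn":[[0,0,0],[0,0,0],[0,0,0],[0,0,0],[0,0,0]],"gripper":[0.5,0.5,0.5,0.5,0.5]}'
python3 - <<'E'
from workcell import bot
from h import *
s=bot.observe();print(s["position"],s["force"])
E
```

```text
clock: 11.95
position: [0.5488, -0.2468, 0.0918]
tool_rot: [-3.141, 0.0, 0.532]
force: [0.1, -0.2, 1.0]
grip_width: 0.0427
finger_force: 0.0
[ 0.54880775 -0.24683124  0.09175569] [ 0.05224728 -0.20426123  0.9964651 ]
```

```bash
python3 -m crank '{"travel":[[0,0,-0.3],[0,0,-0.6],[0,0,-0.8],[0,0,-1],[0,0,-1]],"turn":[[0,0,0],[0,0,0],[0,0,0],[0,0,0],[0,0,0]],"gripper":[0.5,0.5,0.5,0.5,0.5]}'
python3 - <<'E'
from workcell import bot
from h import *
s=bot.observe();print(s["position"],s["force"])
f=bot.grab_frame("side");np.savez("d9.npz",**f)
c=f["pixels"][215:275,295:375].max(2)
for i,r in enumerate(c[::2]): print(215+2*i,''.join(" .:-=+*#%@"[min(9,v//26)] for v in r))
E
```

```text
clock: 12.45
position: [0.5488, -0.2468, 0.0817]
tool_rot: [-3.141, 0.0, 0.532]
force: [-1.0, -0.3, 0.7]
grip_width: 0.0428
finger_force: 0.0
[ 0.54881606 -0.24680138  0.08168075] [-0.95341395 -0.29006258  0.72099695]
215 ---%@+-:---..........+#=: .........................:::::::::..:++++++-::.....:.:
217 ---@@*=====:.........:+-...  ...................:##=::......:..=+++++-::...:--::
219 ---%@+=====-:.........:.. .... ....... ....... .+%#=:.........-++++++-::::.:----
221 ---#%+=====-:....................... ....... ...:%@+:..... ...+****+=-:::::::---
223 ---==========:............    :#%%*:......=:.....#@@+........=++++++=-::::::::::
225 ---+=========-..........  ....-*%@@@@+...........*%*:... ...**++++++-::.::::::::
227 ---======+++++-...............+++*%@@*:..........%*:....   *%@@@@@@@*-:::::.:.::
229 ---++++============:........:=++++*@@@*:   ......=:.... ..:%@@@@@@@@+:::::::::::
231 ---===++++++++*##%%@*:.......-%@@@@@@@@#-............. ..:%@@@@@@@@@+:::::::::::
233 ---+*@@@@@@@@@@@@@@@@+.--.   =%@@@@@@@@@+............... %@@@@@@@%#*-:::::-+#*+*
235 --:::+@@@@@@@@@@@@@@@+:-:.  
[... 967 characters left out ...]
@@@@@@@@@@@@@@@@@@@@
259 @#+#%@@@@@+...........=++=-::::::::::::::::::..-::-:. .=#@@@@@@@@@@@@@@@@@@@@@@@
261 @@*++#@@@%=...........-=+=-:::::::--===-:::::. .....    =+#@@@@@@@@@@@@@@@@@@@@@
263 @@*+++*%@@*:...........::--====-:==+++==-:::.  :::--:-:.-+++#@@@@@@@@@@@@@@@@@@@
265 @@*+++++#%%*:..............:::::--:::::::..            .=+++++#@@@@@@@@@@@@@@@@@
267 @@*++++++**%%*:............................           -+++++++++#@@@@@@@@@@@@@@@
269 @@*++++++++#%@@@#=...........................      :=++*********+#@@@@@@@@@@@@@@
271 @@*++++++++++#@@@@@@##=........................:++******+++++++++#%@@@@@@@@@@@@@
273 @@*+++++++++++*%@@@@@@@@@@%%%%##*=---===+++++**++++++++++++++++++%@@%@@@@@@@@@@@
```

Run:
```python
from h import *
f=dict(np.load("d9.npz"))
c=np.array([.5488,-.2468,0]);y=np.array([-.508,.862,0]);x=np.array([.862,.508,0])
for k in(.024,-.024):
  for z in (.085,.1,.11,.12,.13): print(k,z,[proj(f,c+k*y+e*x+[0,0,z]).round(1).tolist() for e in(-.011,0,.011)])
```

```text
0.024 0.085 [[318.2, 260.5], [320.5, 258.8], [322.8, 257.1]]
0.024 0.1 [[318.3, 255.2], [320.6, 253.5], [323.0, 251.8]]
0.024 0.11 [[318.4, 251.6], [320.7, 249.9], [323.0, 248.3]]
0.024 0.12 [[318.5, 248.0], [320.8, 246.4], [323.1, 244.7]]
0.024 0.13 [[318.6, 244.4], [320.9, 242.7], [323.2, 241.1]]
-0.024 0.085 [[335.0, 266.0], [337.2, 264.2], [339.5, 262.4]]
-0.024 0.1 [[335.2, 260.6], [337.4, 258.8], [339.7, 257.0]]
-0.024 0.11 [[335.3, 256.9], [337.6, 255.2], [339.8, 253.4]]
-0.024 0.12 [[335.5, 253.3], [337.7, 251.5], [340.0, 249.8]]
-0.024 0.13 [[335.6, 249.6], [337.9, 247.9], [340.1, 246.1]]
```

```bash
python3 -m crank '{"travel":[[0,0,-0.5],[0,0,-1],[0,0,-1.5],[0,0,-1.5],[0,0,-1.5]],"turn":[[0,0,0],[0,0,0],[0,0,0],[0,0,0],[0,0,0]],"gripper":[0.5,0.5,0.5,0.5,0.6]}' 40
python3 -m crank '{"travel":[[0,0,0],[0,0,0],[0,0,0],[0,0,0],[0,0,0]],"turn":[[0,0,0],[0,0,0],[0,0,0],[0,0,0],[0,0,0]],"gripper":[0.7,0.8,1,1,1]}' 40
```

```text
clock: 13.0
position: [0.5489, -0.2468, 0.0668]
tool_rot: [-3.141, 0.0, 0.532]
force: [-0.4, -1.0, 0.6]
grip_width: 0.0343
finger_force: 0.0
clock: 13.5
position: [0.5485, -0.246, 0.0674]
tool_rot: [-3.14, 0.0, 0.533]
force: [-6.5, 6.8, 10.4]
grip_width: 0.0132
finger_force: 39.7
```

```bash
python3 -m crank '{"travel":[[0,0.05,0.1],[-0.05,0.1,0.2],[-0.05,0.1,0.2],[-0.05,0.1,0.2],[-0.05,0.1,0.2]],"turn":[[0,0,0],[0,0,0],[0,0,0],[0,0,0],[0,0,0]],"gripper":[1,1,1,1,1]}' 60
```

```text
clock: 14.0
position: [0.5483, -0.2458, 0.0678]
tool_rot: [-3.141, 0.0, 0.532]
force: [7.0, -2.0, -26.0]
grip_width: 0.0127
finger_force: 60.7
```

```bash
python3 -m crank '{"travel":[[-0.03,-0.02,-0.14],[-0.03,-0.02,-0.14],[-0.03,-0.02,-0.14],[-0.03,-0.02,-0.14],[-0.03,-0.02,-0.14]],"turn":[[0,0,0],[0,0,-2],[0,0,-5],[0,0,-8],[0,0,-11]],"gripper":[1,1,1,1,1]}' 60
python3 -m crank '{"travel":[[0,0,0],[0,0,0],[0,0,0],[0,0,0],[0,0,0]],"turn":[[0,0,-3],[0,0,-6],[0,0,-9],[0,0,-12],[0,0,-12]],"gripper":[1,1,1,1,1]}'
python3 - <<'E'
from workcell import bot
from h import *
s=bot.observe();print(s["position"],s["force"],s["moment"],s["tool_rot"])
f=bot.grab_frame("wrist");np.savez("w10.npz",**f)
m=f["pixels"][120:400:6,180:380:4].max(2)
for i,r in enumerate(m): print(120+6*i,''.join(" .:-=+*#%@"[min(9,v//26)] for v in r))
E
```

```text
clock: 14.5
position: [0.5486, -0.2464, 0.0676]
tool_rot: [3.141, -0.001, 0.337]
force: [5.0, -1.6, -9.3]
grip_width: 0.0125
finger_force: 62.8
clock: 15.0
position: [0.5487, -0.247, 0.0676]
tool_rot: [3.14, -0.001, 0.127]
force: [5.1, -4.7, -10.3]
grip_width: 0.0121
finger_force: 62.5
[ 0.54871631 -0.24700067  0.06764518] [  5.08424572  -4.7075481  -10.31121874] [-1.29076679 -1.28489155  0.10490434] [ 3.14013314e+00 -1.14141157e-03  1.27401552e-01]
120 **#*++=-----------+**#****************************
126 %%@%%%%%##*++==----------+*#**********************
132 %@@@@@@@%@%%%%%%#**+==----------=+****************
138 %@@@@@@@@@@@@@%@@%%%%%%#**++=-----------+*********
144 @@@@@@%@@@@%@@@@@@@@@@%%%%%%%%##*===-----------+**
150 @@@@@@@@@%@@@@@@@@%%@%%#+%%@@@%+****+++++==-------
156 @@@%@@@@%@@@@@%::::::::::::::::..:***********+++==
162 @@%@@@@@@@@.::::::::::::::::::.......-************
168 @@@@@@@@=:::::::::::::::::::........... +*********
174 @@%@@@::::::::::::::::::::::..............-*******
180 @@%@.::::::::::::::::::::::...... ..........******
186 @@-:::::::::::::::::::::.. .....***..
[... 1238 characters left out ...]
..........-++++++= . ......... . .......
330   . ... ........ ...-++++++=....... ........ .....
336 .........  . ..... .-++++++= ..  ..  ..... .......
342 ................  ..=++++++= .... ................
348 .. ...  . .... ... .=++++++= ....... . ... .......
354 .....  ........ ..:..=+++++:.:.... ...   .........
360 ..... ....    ....*%@@@##%@@@@....................
366 ...:..   .........@*********#% ...... ...  .......
372 :::... ...........#***********   .....:..  . .....
378 ::: ....... . .  .**********+- . .................
384 :::........ ..... ******=--=--:...................
390 ::......   ... .. *****+==+--=:...  ..............
396 .... .. ............  =-+=... .. ..   .. .........
```

```bash
python3 -m crank '{"travel":[[0.02,-0.02,-0.05],[0.02,-0.02,-0.05],[0.02,-0.02,-0.05],[0.02,-0.02,-0.05],[0.02,-0.02,-0.05]],"turn":[[0,0,-3],[0,0,-7],[0,0,-11],[0,0,-15],[0,0,-19]],"gripper":[1,1,1,1,1]}'
python3 -m crank '{"travel":[[0,0,0],[0,0,0],[0,0,0],[0,0,0],[0,0,0]],"turn":[[0,0,-4],[0,0,-8],[0,0,-12],[0,0,-16],[0,0,-18]],"gripper":[1,1,1,1,1]}'
python3 - <<'E'
from workcell import bot
from h import *
s=bot.observe();print(s["position"],s["force"],s["moment"],s["tool_rot"],s["qpos"])
E
```

```text
clock: 15.55
position: [0.5487, -0.248, 0.0676]
tool_rot: [3.14, -0.002, -0.206]
force: [2.5, -9.1, -3.9]
grip_width: 0.012
finger_force: 63.4
clock: 16.05
position: [0.5484, -0.2488, 0.0676]
tool_rot: [3.139, -0.002, -0.52]
force: [0.6, -11.9, -4.1]
grip_width: 0.0124
finger_force: 63.4
[ 0.54839227 -0.24883481  0.06760728] [  0.59098128 -11.86714045  -4.07329451] [-2.87560004 -0.07848049  0.10992978] [ 3.13946913e+00 -2.47547477e-03 -5.20258428e-01] [ 0.37430584  0.64013177 -0.06994761  1.76404169  0.06594508  0.73767371
 -1.82163094]
```

```bash
python3 -m crank '{"travel":[[0,-0.03,0],[0,-0.06,0],[0,-0.06,0],[0,-0.06,0],[0,-0.06,0]],"turn":[[0,0,-3],[0,0,-6],[0,0,-8.5],[0,0,-8.5],[0,0,-8.5]],"gripper":[1,1,1,1,1]}'
python3 - <<'E'
from workcell import bot
from h import *; import cv2
np.set_printoptions(precision=4,suppress=True)
s=bot.observe();print(s["position"],s["force"],s["moment"],s["tool_rot"])
f=bot.grab_frame("wrist");np.savez("w11.npz",**f)
h=cv2.cvtColor(f["pixels"],cv2.COLOR_RGB2HSV)
r=cv2.inRange(h,(0,130,50),(8,255,255))|cv2.inRange(h,(172,130,50),(180,255,255))
n,l,st,ct=cv2.connectedComponentsWithStats(r)
for i in range(1,n):
    if st[i,4]>5:
        p=onz(f,*ct[i],.0855);v=p-[.5485,-.2468,.0855];print(st[i],ct[i].round(1),p,np.arctan2(v[1],v[0]))
m=f["pixels"][120:400:6,180:380:4].max(2)
for i,r in enumerate(m): print(120+6*i,''.join(" .:-=+*#%@"[min(9,v//26)] for v in r))
E
```

```text
clock: 16.55
position: [0.5481, -0.2492, 0.0676]
tool_rot: [3.14, -0.002, -0.666]
force: [-0.5, -10.7, -2.1]
grip_width: 0.0124
finger_force: 63.7
[ 0.5481 -0.2492  0.0676] [ -0.5029 -10.7036  -2.0621] [-2.4614  0.2849  0.1342] [ 3.1398 -0.0021 -0.6659]
[270 159  13  13 139] [276.  165.2] [ 0.5855 -0.2787  0.0855] -0.7118542430996668
[270 174  13  13 135] [275.9 179.8] [ 0.5801 -0.2744  0.0855] -0.718042029678918
[270 188  13  13 134] [275.7 194.1] [ 0.5748 -0.2702  0.0855] -0.726237047794668
[272 221   8  22 153] [275.1 231.9] [ 0.5601 -0.2583  0.0855] -0.7812336222464502
[272 251   8  46 325] [275.  273.3] [ 0.5425 -0.2445  0.0855] 2.768186141787698
120 @*####*##*********+-=+*************+++************
126 @**#######*#***#+-=+*************#**+*+********#**
132 @@#####*##**#*--=+****#*****#********+*+**********
138 %%###*##*##*=-=+**********#***********+*=*********
144 #####****#--++********##*##*********#**+*=********
150 ########--++********#*+==***###**#******+*=*******
156 ######-=++****+: ..... ..........:#*#***+=*+******
162 ###*-=+**** ...........+++...........-#***=*+*****

[... 1444 characters left out ...]
.. ....  .-+++*+++ . ..........   ......
330 ....... ..... ......-+++++++ . ... ........... . .
336 ....................-+*++++= ....  ...............
342 ............ ..... .-++++++=.:.  ......  .... ....
348 ..... .. ..  . ... :-++++++=.:.......... .........
354 ......... .... ...:::=+++++-.-. ..................
360 ..... ......... ..*@@%%##%%@@@. .....  .... ......
366 ::....... .  .....@@@@@@%@@@@% .... ..............
372 :::. ....... .....@@@@@%@@%%@@ ............. .....
378 :::.. ....  .. . .@%@@@%%@@@@#  ..................
384 :::.......... ....@%@%%%@@%@%*-  . ... ...........
390 ::.... ...........@@@%@%@@%#**= ..... ... ........
396 :. . . .... ..... .   #@@%: .......  ...... ......
```

```bash
python3 -m crank '{"travel":[[0,0,0],[0,0,0],[0,0,0],[0,0,0],[0,0,0]],"turn":[[0,0,0],[0,0,0],[0,0,0],[0,0,0],[0,0,0]],"gripper":[1,1,1,1,1]}'
python3 - <<'E'
from workcell import bot
from h import *; import cv2
def pk(p):
    h=cv2.cvtColor(p[130:200,250:310],cv2.COLOR_RGB2HSV);v,u=np.nonzero(cv2.inRange(h,(155,110,60),(178,255,255)));return len(u),u.mean(),v.mean()
g=bot.grab_frame("scene");print(pk(np.load("s6.npz")["pixels"]),pk(g["pixels"]))
d=np.abs(np.load("s6.npz")["pixels"][150:225,255:325].astype(int)-g["pixels"][150:225,255:325]).max(2);print((d>60).sum())
f=bot.grab_frame("wrist");print(np.abs(f["pixels"].astype(int)-np.load("w11.npz")["pixels"])[155:300,265:290].mean())
E
```

```text
clock: 17.1
position: [0.5481, -0.2492, 0.0676]
tool_rot: [3.14, -0.002, -0.666]
force: [-2.1, -10.4, -2.5]
grip_width: 0.0122
finger_force: 63.7
(260, np.float64(31.49230769230769), np.float64(23.926923076923078)) (266, np.float64(31.330827067669173), np.float64(23.710526315789473))
460
4.31632183908046
```

Nothing has shifted: the headband still hangs where it was released, and the dial is held on the red dots. Handing the job in.

```bash
python3 -c "
from workcell import bot
print(bot.job_done())"
```

```text
the job is handed in; nothing more can be done
None
```

The pink-eared headband hangs on the bar with one leg on each side. The fingers hold the dial at the third click, its pointer in line with the three red dots; I handed the job in at about 17 s and got no verdict back.

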